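Clear the cutting board into the scrap tray

TASK

The cutting board is littered with offcuts: loosen the clamp knob of the blue scrap tray, slide the tray fully home against the board's open end and tighten the knob, and only then sweep every offcut off the board into the tray with the push block, never touching an offcut with the fingers. With the board clear, loosen the knob again, draw the tray with the offcuts back fully to its far stop and tighten the knob. The push block must end standing upright in the middle of its mat, lying along it, and everything else on the bench stays undisturbed.

Things in the scene. Friction and masses are not known exactly. Their poses are not given: they have to be found in the camera images.
- board: Fixed plywood cutting board, top 55 mm above the table. Origin on the table under its centre; x across, y along, z up. Its top is 250 mm wide (x) between two side fences and runs from the open end at y = -145 mm to the end fence's inner face at y = +130 mm. The three light wooden fences are 15 mm thick and stand 30 mm above the top.
- board_edge (a point): Middle of the board's open (-y) edge, on its top face; axes as the board's. The top drops off here, with no fence.
- tray_in (a point): Centre of the inner floor of the blue scrap tray, 19 mm above the table; axes as the board's. Inside 270 mm (x) by 140 mm (y); walls 5 mm thick, rim 46 mm above the table (9 mm below the board's top). The tray runs on fixed rails along the board's y, off its open end.
- tray (a joint): Slide of the tray along the board's +y, m: 0 = far stop, away from the board, 0.100 = end stop, fully home against the board's open end (3 mm gap). Starts at 0 to 0.035. Slides with about 2 N when the clamp is loose, holds against 15 N when tight; stays where it is left.
- clamp (a joint): Turn of the clamp knob, rad: 0 = fully tight (stop), 1.4 = fully loose (stop); grows anticlockwise seen from above. It grips the rail below about 0.45 rad. Takes up to 0.3 N m; stays where it is left. Starts at 0 to 0.12.
- clamp_grip (a point): Where to grip the knob: on its axis, 67 mm above the table. Red grip bar 64 mm long along this point's x (the board's x at joint 0; it turns with the knob), 18 mm wide, from 48 to 80 mm above the table. The knob rides on the tray's foot plate, 115 mm from the tray's centre, away from the board. The tray can be slid by this bar.
- push_block: Push block, the sweeping tool: a wooden blade 110 mm long (its x), 32 mm thick (its y), 40 mm high, with an orange stripe, and on top of it a green grip rib 70 mm long along x, 22 mm wide along y, from 40 to 86 mm above its underside. About 0.35 kg. Origin at the centre of its underside, z up. It stands by itself on its mat.
- mat: Fixed black rubber mat 190 mm (x) by 100 mm (y), 4 mm thick, where the push block lives, long side along long side. Origin at the centre of the mat's underside, on the table.
- offcut0: Wooden offcut, a block 60 x 34 x 24 mm, about 35 g, lying somewhere on the board's top. Origin at the middle of its length, width and height. May be absent (4 to 6 of the six offcuts are there).
- offcut1: Wooden offcut, an L-section (half its width only 12 mm high) 60 x 34 x 24 mm, about 35 g, lying somewhere on the board's top. Origin at the middle of its length, width and height. May be absent (4 to 6 of the six offcuts are there).
- offcut2: Wooden offcut, a block 60 x 34 x 24 mm, about 35 g, lying somewhere on the board's top. Origin at the middle of its length, width and height. May be absent (4 to 6 of the six offcuts are there).
- offcut3: Wooden offcut, an L-section (half its width only 12 mm high) 60 x 34 x 24 mm, about 35 g, lying somewhere on the board's top. Origin at the middle of its length, width and height. May be absent (4 to 6 of the six offcuts are there).
- offcut4: Wooden offcut, a block 60 x 34 x 24 mm, about 35 g, lying somewhere on the board's top. Origin at the middle of its length, width and height. May be absent (4 to 6 of the six offcuts are there).
- offcut5: Wooden offcut, an L-section (half its width only 12 mm high) 60 x 34 x 24 mm, about 35 g, lying somewhere on the board's top. Origin at the middle of its length, width and height. May be absent (4 to 6 of the six offcuts are there).
- glue_bottle: Bystander: white glue bottle 56 x 150 mm; leave it alone. Origin at the centre of its underside.
- paint_jar: Bystander: amber paint jar 60 x 70 mm, yellow cap; leave it alone. Origin at the centre of its underside.
- spray_can: Bystander: green spray can 52 x 140 mm; leave it alone. Origin at the centre of its underside.
- tape_roll: Bystander: roll of tape 90 x 22 mm; leave it alone. Origin at the centre of its underside.
- screwdriver: Bystander: screwdriver lying on the bench; leave it alone. Origin at the centre of its underside.
- glue_cup: Bystander: white cup 70 x 80 mm; leave it alone. Origin at the centre of its underside.
- varnish_jar: Bystander: small green varnish jar 54 x 60 mm; leave it alone. Origin at the centre of its underside.
Mind the look-alikes: they are no part of the job. What is shaped like the offcut4 but purple is not meant. Leave any turquoise look-alike of the offcut5 alone.

How it is judged:
By the outcome, as a careful person would: the job done as asked, in the order asked, and still so for the second after the job is handed in, with the robot touching nothing.
Of offcut0, offcut1, offcut2, offcut3, offcut4, offcut5 only 4 to 6 are there at a start; the rules pass over those that are not, and their reading is None.
At some moment in a run one of offcut0, offcut1, offcut2, offcut3, offcut4, offcut5 may be knocked a few centimetres aside while the robot is not near it.
Once in a run the grip may slacken for a moment while it holds something.
It also fails if it takes over 200 s, if anything falls off the work surface, if the arm or the gripper's body presses on something with over 40 N, if the wrist force passes 120 N, or if a joint passes its speed limit or range.

ROBOT

A 7-joint arm with a two-finger parallel gripper is mounted at the origin on the work surface. World frame = base frame: x ahead of the robot, y to its left, z up, the work surface at z = 0. Lengths are in m, angles in rad, forces in N, time in s.
With the tool pointing down it reaches from about 0.4 to 0.9 m from the base axis. Payload 5.6 kg.
Tool frame: the origin (TCP) lies midway between the tips of the shut fingers; the grasp point (between the pads) lies 19 mm behind it; z points along the fingers, y is the line along which they close (so a half turn about z gives the same grasp; the last joint's range is limited). The gripper opens to 92 mm and grips with 3 to 60 N. Pads are 20 mm wide; open, the fingers measure 128 mm over their backs; the gripper's body (75 mm by 189 mm) begins 69 mm behind the grasp point.
Start: joints at [1.301, 0.468, -0.012, 1.603, 0.006, 1.071, -0.056], TCP at [0.146, -0.633, 0.215] pointing down, gripper open.
Joint ranges: [-2.53, 2.53], [-0.31, 2.02], [-1.57, 1.55], [0.28, 2.44], [-1.29, 4.43], [0.15, 1.84], [-2.92, 2.92]. Speed limits (rad/s): [2.57, 2.57, 3.14, 3.14, 3.14, 3.14, 3.14].

INTERFACE

Orientations are given as a 3x3 rotation matrix whose columns are the frame's x, y, z axes.
In Python, from station import env, effector, solver, viewer, workorder, search_frame, tip_of gives the robot as it stands. Calls block until the motion is done:
- env.reach(position, orientation): joint-space move of the TCP to a pose.
- env.movel(position, frame=None, rate=0.15): straight line of the TCP; frame=None keeps the orientation; rate is the mean speed in m/s.
- env.goto_joints(angles): joint-space move.
- effector.release() and effector.grasp(squeeze=None): open the fingers fully, or close them until they stop; squeeze is the grip in N (None keeps the last).
- env.pause(seconds).
- solver.inverse_kinematics(position, orientation): joint angles nearest the present ones, or None.
- env.sense(): the state.
- viewer.read_camera(name): name is "side" or "top"; returns (picture, depth): 420x560x3 uint8, red, green, blue; 420x560 float32, m along the optical axis (not along the pixel's ray), 0 where there is no reading.
- viewer.camera_info(name): a dict with "intrinsics" (3x3 intrinsics, pixels), "dist_coeffs" ([k1, k2, p1, p2, k3] as OpenCV has them; the pictures are not rectified), "eye" and "rotation" of the camera in the world. Camera axes: x right, y up, looking along -z (the intrinsics and any distortion apply to the point x, -y, -z); pixel columns grow to the right and rows downward; lengths in m; the calibration is good to about 2 mm. A picture is of the moment at which its call begins. camera_info takes no time and is no camera call.
A pose or a line that the arm cannot do raises env.PlanningError and nothing moves.
- workorder.finish_job(): hands the job in; it is judged then, once.
Trained networks look in the newest picture that a camera, given by its name, has taken for a name from the list of things; names that differ only in an ending like _2 or _b are one class to them, and where a whole thing is asked for, a point or a joint stands for the part that bears it (a point fixed in the world has none). Each returns a list of dicts, best first, with "score" (0 to 1); they miss things now and then, are a little off and sometimes report something else, mostly with a low value. They report only what shows in the picture. A call takes as long as a camera call. They do not tell look-alikes from the thing itself.
- search_frame(camera, name): "at" ([x, y, z] in m, in world coordinates, good to about 4 mm: the middle of the surface that is visible of it).
- tip_of(camera, name): "at" ([x, y, z] in m, in world coordinates, good to about 4 mm: a listed point, or the origin of a listed thing).
The state is a dict: "t": time; "joint_positions": joint angles; "joint_velocities": joint speeds; "tau": joint torques, N m; "ee_pos": TCP position; "tcp_rot": TCP orientation; "wrist_force": force on the tool from outside, world axes, zero at the start; "moment": the same for the moment, N m; "gripper_width": finger opening in m; "grasp_force": force on a finger pad.
Only numpy, scipy, OpenCV 4.12 (cv2) and the standard library are available. Lean on these libraries where they do the work, as an engineer would, in place of code of your own. Each camera call takes 0.05 s, during which the arm holds its last target. There are 200 camera calls.

## Working session

There is one attempt and no reset: what is moved stays moved. The work goes in short steps, each a Python script; the robot and the scene stay as the last script left them, time stands still between calls to the robot, and variables do not carry over. Pictures are saved under pics/ and viewed, at most 14 in all, crops included, and the job is handed in when it is done.

```bash
ls; mkdir -p pics
python3 - <<'E'
from station import env, effector, solver, viewer, workorder, search_frame, tip_of
import cv2, numpy as np
for c in ("top","side"):
    p,d=viewer.read_camera(c); cv2.imwrite(f"pics/{c}0.png",p[:,:,::-1]); np.savez(f"pics/{c}0.npz",p=p,d=d)
    i=viewer.camera_info(c); print(c,i)
    for n in ["board","board_edge","tray_in","clamp_grip","push_block","mat","offcut0","offcut1"]:
        print(n,[(round(r["score"],2),np.round(r["at"],3)) for r in tip_of(c,n)][:8])
print(env.sense())
E
```

```text
pics
top {'intrinsics': array([[481.61676713,   0.        , 264.87358888],
       [  0.        , 481.61676713, 216.42671791],
       [  0.        ,   0.        ,   1.        ]]), 'dist_coeffs': array([-0.16848973,  0.        ,  0.        ,  0.        ,  0.        ]), 'eye': array([ 0.32110232, -0.04993769,  1.17716087]), 'rotation': array([[-0.01891498,  0.98040025, -0.19610604],
       [-0.99976961, -0.02053713, -0.00624145],
       [-0.01014658,  0.1959428 ,  0.98056283]])}
board [(0.94, array([ 0.543,  0.123, -0.003]))]
board_edge [(0.64, array([ 0.536, -0.021,  0.058]))]
tray_in [(0.75, array([ 0.463,  0.38 , -0.003])), (0.64, array([ 0.533, -0.165,  0.018]))]
clamp_grip [(0.62, array([ 0.29 , -0.258, -0.   ])), (0.57, array([ 0.52 , -0.275,  0.072]))]
push_block [(0.86, array([0.445, 0.379, 0.003])), (0.2, array([0.623, 0.055, 0.07 ]))]
mat [(0.78, array([ 0.461,  0.381, -0.006]))]
offcut0 [(0.97, array([0.626, 0.134, 0.064])), (0.91, array([0.325, 0.105, 0.012])), (0.83, array([0.545, 0.057, 0.067])), (0.66, array([0.305, 0.252, 0.012])), (0.65, array([0.461, 0.071, 0.066])), (
[... 1945 characters left out ...]
[ 1.40301033e-03,  9.43174370e-05,  5.81514967e-04,  6.21524524e-04,
       -1.53856112e-03, -2.54978355e-04,  1.21646638e-03]), 'tau': array([-3.15601792e-04, -5.20406628e+01, -1.25694915e-02, -2.44057739e+01,
       -5.66926366e-02,  1.12333646e-02,  3.35720802e-05]), 'ee_pos': array([ 0.14609549, -0.63337831,  0.21460355]), 'tcp_rot': array([[ 9.74408670e-01,  2.24783768e-01, -3.72737913e-05],
       [ 2.24783766e-01, -9.74408670e-01, -5.44622521e-05],
       [-4.85621356e-05,  4.46899475e-05, -9.99999998e-01]]), 'wrist_force': array([ 0.05601368, -0.79899228, -0.41527865]), 'moment': array([-0.01644959, -0.00303411,  0.0586846 ]), 'grasp_force': 0.0, 'gripper_width': 0.09188099213733965}
```

View pics/top0.png

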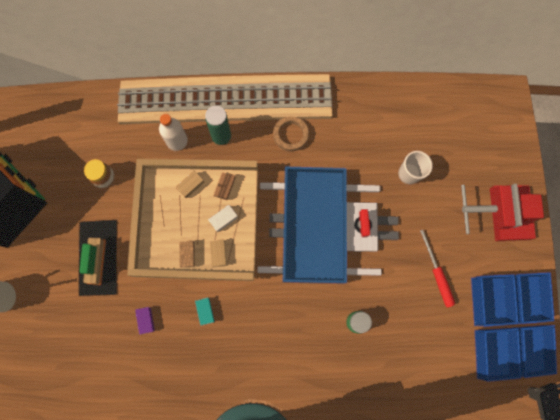

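View pics/side0.png

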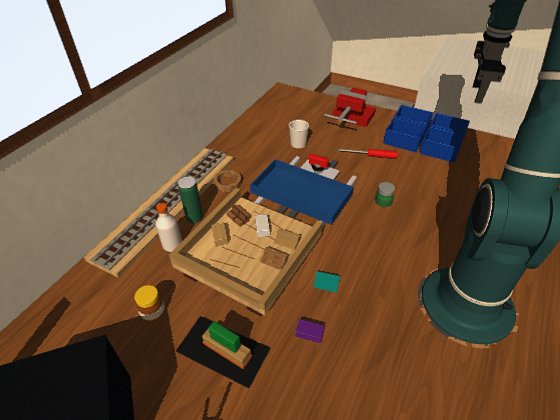

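The top view shows five offcuts on the board at pixels (190,184), (226,186), (223,217), (187,254) and (220,252). The purple and turquoise look-alikes lie off it at (145,320) and (205,311). The red knob is at (364,222), the tray at (316,225), and the block is on its mat at (97,258). The side view agrees. Next I'll measure each of these from depth.

```bash
cat > h.py <<'E'
from station import env, effector, solver, viewer, workorder, search_frame, tip_of
import cv2, numpy as np
def cloud(c,save=None):
    p,d=viewer.read_camera(c)
    if save: cv2.imwrite(f"pics/{save}.png",p[:,:,::-1])
    return conv(c,p,d)
def conv(c,p,d):
    i=viewer.camera_info(c); v,u=np.mgrid[:420,:560]
    n=cv2.undistortPoints(np.stack([u,v],-1).reshape(-1,1,2).astype(float),i["intrinsics"],i["dist_coeffs"]).reshape(420,560,2)
    P=np.stack([n[...,0]*d,-n[...,1]*d,-d],-1)@i["rotation"].T+i["eye"]
    P[d<=0]=np.nan
    return p.astype(int),P
def rect(pts):
    (c,s,a)=cv2.minAreaRect(pts[:,:2].astype(np.float32)); 
    if s[0]<s[1]: s=s[::-1]; a+=90
    return np.round(c,4),np.round(s,4),round(((a+90)%180)-90,2)
def box(P,x0,x1,y0,y1,z0,z1):
    return (P[...,0]>x0)&(P[...,0]<x1)&(P[...,1]>y0)&(P[...,1]<y1)&(P[...,2]>z0)&(P[...,2]<z1)
def red(p): return (p[...,0]>120)&(p[...,1]<60)&(p[...,2]<60)
def green(p): return (p[...,1]>1.5*p[...,0])&(p[...,1]>1.5*p[...,2])&(p[...,1]>50)
E
python3 - <<'E'
from h import *
for c in ("top","side"):
    z=np.load(f"pics/{c}0.npz"); p,P=conv(c,z["p"],z["d"]); print(c)
    m=box(P,.37,.72,-.05,.32,.079,.095); print("fence",rect(P[m]),np.nanmedian(P[m][:,2]))
    m=box(P,.42,.62,-.32,-.23,.07,.09)&red(p); print("knob",rect(P[m]),m.sum(),np.median(P[m][:,2]),P[m].mean(0))
    m=box(P,.36,.7,-.26,-.03,.03,.055)&(p[...,2]>1.5*p[...,0]); print("rim",rect(P[m]))
    m=box(P,.36,.56,.28,.48,.08,.1)&green(p); print("rib",rect(P[m]),m.sum(),np.median(P[m][:,2]))
    m=box(P,.36,.56,.28,.48,.036,.052); print("blade",rect(P[m]),m.sum())
    m=box(P,.36,.56,.25,.5,-.006,.014)&(p.max(-1)<40); n,l,s,_=cv2.connectedComponentsWithStats(m.astype(np.uint8)); k=1+s[1:,4].argmax(); print("mat",rect(P[l==k]),np.median(P[l==k][:,2]))
    m=box(P,.42,.665,-.01,.25,.064,.078); m&=True
    n,l,s,cc=cv2.connectedComponentsWithStats(m.astype(np.uint8))
    for k in range(1,n):
        if s[k,4]>40: print("off",cc[k].round(),rect(P[l==k]),np.median(P[l==k][:,2]).round(3))
    m=box(P,.3,.75,-.05,.3,.1,.3); n,l,s,cc=cv2.connectedComponentsWithStats(m.astype(np.uint8))
    for k in range(1,n):
        if s[k,4]>40: print("tall",cc[k].round(),rect(P[l==k]),P[l==k][:,2].max().round(3))
E
```

```text
top
fence (array([0.5425, 0.1272]), array([0.2904, 0.2833]), 87.29) 0.08440859534403389
knob (array([ 0.5215, -0.2765]), array([0.0598, 0.0167]), 3.31) 182 0.07995714487063543 [ 0.52114329 -0.27574389  0.07945758]
rim (array([ 0.5287, -0.1625]), array([0.2789, 0.1495]), -2.54)
rib (array([0.45 , 0.379]), array([0.0686, 0.0255]), -2.88) 285 0.08950339101284688
blade (array([0.449 , 0.3778]), array([0.1098, 0.0339]), -3.51) 333
mat (array([0.4532, 0.3452]), array([0.1214, 0.0351]), -3.07) 0.004338975815406432
off [232. 168.] (array([0.6628, 0.0316]), array([0.0821, 0.0024]), 87.85) 0.071
off [222. 185.] (array([0.6204, 0.0542]), array([0.0605, 0.0352]), -20.13) 0.068
off [194. 189.] (array([0.6158, 0.1273]), array([0.0576, 0.0105]), -49.17) 0.073
off [226. 223.] (array([0.5296, 0.0502]), array([0.0581, 0.0085]), -54.07) 0.072
off [215. 254.] (array([0.4582, 0.0746]), array([0.0598, 0.0209]), 3.97) 0.068
off [184. 254.] (array([0.4573, 0.1411]), array([0.0596, 0.0343]), 3.38) 0.068
tall [217. 128.] (array([0.7468, 0.0658]), array([0.0317, 0.0061]), 89.08) 0.144
tall [169. 132.] (array([
[... 510 characters left out ...]
96]), array([0.1876, 0.1032]), 2.55) 0.003103774457659081
off [225. 208.] (array([0.6627, 0.0515]), array([0.1233, 0.0055]), 86.36) 0.071
off [238. 214.] (array([0.6191, 0.0539]), array([0.0639, 0.0352]), -18.23) 0.068
off [262. 225.] (array([0.5388, 0.0577]), array([0.0631, 0.0339]), -54.33) 0.076
off [220. 234.] (array([0.6229, 0.1374]), array([0.0622, 0.0338]), -48.59) 0.076
off [287. 238.] (array([0.4581, 0.0691]), array([0.0607, 0.0364]), 4.7) 0.068
off [274. 258.] (array([0.4575, 0.1417]), array([0.0624, 0.0375]), 1.81) 0.068
tall [194. 190.] (array([0.7463, 0.0687]), array([0.0324, 0.0072]), 89.49) 0.142
tall [168. 220.] (array([0.7438, 0.1873]), array([0.036 , 0.0121]), -89.39) 0.126
```

```bash
cat >> h.py <<'E'
BY=np.radians(-2.6); B0=np.array([.5415,.127])
ex=np.array([np.cos(BY),np.sin(BY)]); ey=np.array([-np.sin(BY),np.cos(BY)])
def b2w(x,y,z): return np.r_[B0+x*ex+y*ey,z]
def w2b(P): return np.stack([(P[...,:2]-B0)@ex,(P[...,:2]-B0)@ey,P[...,2]],-1)
def F(yaw): 
    c,s=np.cos(yaw),np.sin(yaw); return np.array([[c,s,0],[s,-c,0],[0,0,-1.]])
def st(tag=""):
    s=env.sense(); print(tag,"t%.1f"%s["t"],"p",s["ee_pos"].round(4),"F",s["wrist_force"].round(1),"Mz %.2f"%s["moment"][2],"w %.4f gf %.1f"%(s["gripper_width"],s["grasp_force"]),"j7 %.2f"%s["joint_positions"][6]); return s
def turn(a0,a1,pos,step=.2,lim=1.0):
    """turn gripped knob from tool yaw a0 to a1 at pos"""
    m0=None
    for a in np.linspace(a0,a1,int(abs(a1-a0)/step)+2)[1:]:
        env.reach(pos,F(a)); s=st("turn %.2f"%a)
        if abs(s["moment"][2])>lim: print("stop"); break
    return a
E
python3 - <<'E'
from h import *
k=np.r_[.5220,-.2758]
env.reach(np.r_[k,.20],F(.065)); st()
env.movel(np.r_[k,.054],rate=.12); st()
effector.grasp(25); st("grip")
a=turn(.065,-.045+1.42,np.r_[k,.054])
E
```

```text
t2.8 p [ 0.5214 -0.2772  0.2   ] F [ 0.2 -0.   0.1] Mz 0.01 w 0.0918 gf 0.0 j7 -1.16
 t4.2 p [ 0.5226 -0.2761  0.0548] F [ 0.8  0.9 -0.4] Mz -0.06 w 0.0920 gf 0.0 j7 -1.20
grip t5.2 p [ 0.5221 -0.2776  0.0541] F [ 1.  -6.1 -3.1] Mz -0.05 w 0.0233 gf 25.0 j7 -1.20
turn 0.25 t5.5 p [ 0.5222 -0.2765  0.0541] F [ 1.1 -3.5 -1.4] Mz -0.02 w 0.0234 gf 25.0 j7 -1.05
turn 0.44 t5.8 p [ 0.5223 -0.2752  0.054 ] F [ 1.8 -1.  -1. ] Mz 0.03 w 0.0235 gf 25.0 j7 -0.89
turn 0.63 t6.0 p [ 0.5225 -0.2752  0.0541] F [ 2.4 -0.4 -0.3] Mz 0.01 w 0.0233 gf 25.0 j7 -0.74
turn 0.81 t6.3 p [ 0.5226 -0.2754  0.0541] F [ 3.2 -0.7 -2.8] Mz -0.01 w 0.0234 gf 25.0 j7 -0.59
turn 1.00 t6.6 p [ 0.5227 -0.2755  0.0541] F [ 4.5  0.3 -3.4] Mz -0.01 w 0.0231 gf 25.0 j7 -0.43
turn 1.19 t6.9 p [ 0.5229 -0.2756  0.0541] F [ 6.1  0.4 -2.7] Mz -0.01 w 0.0232 gf 25.0 j7 -0.27
turn 1.38 t7.1 p [ 0.5232 -0.2756  0.0541] F [ 5.9 -1.  -3.4] Mz -0.03 w 0.0232 gf 25.0 j7 -0.12
```

Run:
```python
from h import *
p,d=viewer.read_camera("top"); a=cv2.resize(p[140:300,260:460],None,fx=2.5,fy=2.5)
p,d=viewer.read_camera("side"); b=cv2.resize(p[100:220,240:360],None,fx=3.33,fy=3.33)
b=cv2.resize(b,(400,400)); cv2.imwrite("pics/k1.png",cv2.resize(np.hstack([a[:400,:400],b]),(800,400))[:,:,::-1])
s=env.sense(); print(s["tcp_rot"].round(3))
```

```text
[[ 0.201  0.98   0.002]
 [ 0.98  -0.201  0.   ]
 [ 0.001  0.002 -1.   ]]
```

View pics/k1.png

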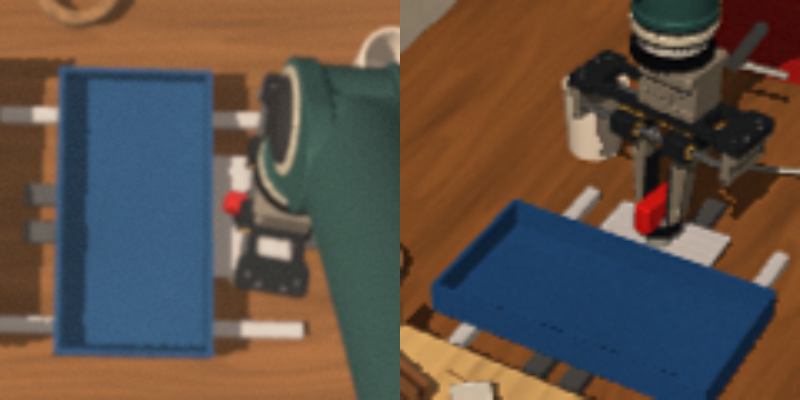

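The crop shows the red bar turned with the fingers, now pointing at the tray, so the knob is loose. Next I'll slide the tray home.

Run:
```python
from h import *
s=st(); print(w2b(s["ee_pos"]))
x0=w2b(s["ee_pos"])[0]; x0=.5*x0+.5*0
tgt=b2w(x0,-.343,.054); env.movel(tgt,rate=.06)
for y in np.arange(-.341,-.32,.002):
    tgt=b2w(x0,y,.054); env.movel(tgt,rate=.03); s=st("%.3f"%y)
    if s["wrist_force"]@np.r_[ey,0] < -10: break
print(w2b(s["ee_pos"]))
```

```text
t7.2 p [ 0.5232 -0.2756  0.0541] F [ 5.5 -1.4 -3.8] Mz -0.03 w 0.0233 gf 25.0 j7 -0.12
[-5.65605693e-05 -4.03031406e-01  5.41119239e-02]
-0.341 t8.6 p [ 0.5261 -0.214   0.054 ] F [ 4.9 -0.3 -1.6] Mz -0.07 w 0.0233 gf 25.0 j7 -0.22
-0.339 t8.9 p [ 0.5261 -0.2134  0.0541] F [ 5.6 -2.8 -1.7] Mz -0.09 w 0.0235 gf 25.0 j7 -0.22
-0.337 t9.1 p [ 0.5261 -0.2133  0.0541] F [ 4.7 -7.6 -4.1] Mz -0.01 w 0.0235 gf 25.0 j7 -0.23
-0.335 t9.4 p [ 0.5261 -0.2131  0.0542] F [  6.4 -10.3  -4.3] Mz -0.08 w 0.0234 gf 25.0 j7 -0.23
-0.333 t9.6 p [ 0.5261 -0.2129  0.0542] F [  6.  -14.2  -5.6] Mz -0.07 w 0.0232 gf 25.0 j7 -0.23
[ 8.35944293e-05 -3.40234100e-01  5.41757668e-02]
```

Run:
```python
from h import *
pos=b2w(0,-.338,.054)
turn(1.375,-.045-.05,pos,lim=1.2)
env.pause(.2); st(); print(env.sense()["tcp_rot"][:,0])
effector.release(); s=st("rel")
env.movel(np.r_[s["ee_pos"][:2],.2]); 
env.reach(np.r_[.448,.380,.22],F(np.radians(-3.7))); st()
p,P=cloud("side"); Q=w2b(P)
m=(box(P,.42,.62,-.29,-.16,.06,.09)&red(p)); print("knob",rect(P[m]),m.sum(),np.degrees(BY),Q[m].mean(0))
p,P=cloud("top","home"); Q=w2b(P)
m=(box(P,.42,.62,-.29,-.16,.07,.09)&red(p)); print("knob",rect(P[m]),m.sum(),np.degrees(BY),Q[m].mean(0))
m=box(Q,-.16,.16,-.36,-.14,.03,.052)&(p[...,2]>1.5*p[...,0]); print("rim",rect(P[m]), w2b(np.r_[rect(P[m])[0],0]))
```

```text
turn 1.19 t9.9 p [ 0.5259 -0.2132  0.0541] F [ 4.5 -6.7 -2.6] Mz -0.04 w 0.0232 gf 25.0 j7 -0.38
turn 1.01 t10.2 p [ 0.5257 -0.2131  0.0541] F [ 4.  -6.2 -1.5] Mz 0.06 w 0.0232 gf 25.0 j7 -0.53
turn 0.82 t10.5 p [ 0.5255 -0.213   0.054 ] F [ 2.9 -6.3 -0.9] Mz -0.02 w 0.0233 gf 25.0 j7 -0.68
turn 0.64 t10.7 p [ 0.5254 -0.2128  0.0541] F [ 2.9 -4.5 -0.9] Mz 0.02 w 0.0234 gf 25.0 j7 -0.84
turn 0.46 t11.0 p [ 0.5252 -0.2126  0.054 ] F [ 2.6 -5.5 -1. ] Mz 0.00 w 0.0235 gf 25.0 j7 -0.99
turn 0.27 t11.3 p [ 0.5251 -0.2124  0.054 ] F [ 1.9 -5.   0.2] Mz -0.00 w 0.0232 gf 25.0 j7 -1.14
turn 0.09 t11.5 p [ 0.5251 -0.2121  0.054 ] F [ 1.  -4.7  0.9] Mz 0.04 w 0.0233 gf 25.0 j7 -1.29
turn -0.10 t11.8 p [ 0.5256 -0.2119  0.054 ] F [ 2.4 -4.6 -0.8] Mz 0.16 w 0.0231 gf 25.0 j7 -1.44
 t12.0 p [ 0.5256 -0.212   0.054 ] F [ 1.7 -5.7 -0.3] Mz 0.16 w 0.0236 gf 25.0 j7 -1.44
[ 9.95997785e-01 -8.93758871e-02 -6.03148847e-04]
rel t13.1 p [ 0.5262 -0.2107  0.054 ] F [-0.4 -0.8 -0.2] Mz 0.05 w 0.0919 gf 0.0 j7 -1.44
 t16.4 p [0.4489 0.3789 0.2198] F [ 0.1 -0.  -0.5] Mz -0.00 w 0.0919 gf 0.0 j7 -2.63
knob (array([0., 0.]), array([0., 0.]), 0.0) 0 -2.6 [nan nan nan]
knob (array([ 0.5252, -0.2116]), array([0.0598, 0.0128]), -3.14) 134 -2.6 [ 7.23100696e-05 -3.38354420e-01  8.03651543e-02]
rim (array([ 0.5311, -0.0968]), array([0.2778, 0.1467]), -2.27) [-0.00023706 -0.22404139  0.        ]<stdin>:9: RuntimeWarning: Mean of empty slice.
  ret = um.true_divide(
```

View pics/home.png

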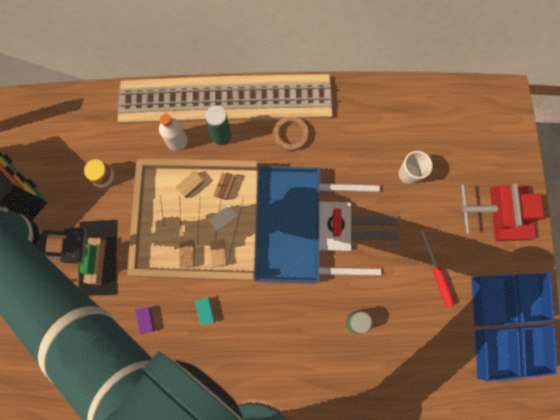

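The tray sits home with its edge at pixel column 257, beside the board. The knob at (337,222) is back in line with the board and all five offcuts are still there. Next I'll pick up the block.

Run:
```python
from h import *
Y=np.radians(-3.7)+np.pi
env.reach(np.r_[.448,.380,.2],F(Y)); st()
env.movel(np.r_[.448,.380,.051],rate=.12); st()
effector.grasp(50); s=st("grip")
z0=s["ee_pos"][2]
np.save("z0.npy",z0)
env.movel(np.r_[.448,.380,.051+.10],rate=.08); st("lift")
for x,y in [(-.063,.1),(-.063,-.165),(.063,.1),(.063,-.17)]:
    q=solver.inverse_kinematics(b2w(x,y,.11),F(BY+np.pi)); print(x,y,None if q is None else q.round(2))
p,d=viewer.read_camera("side"); cv2.imwrite("pics/lift.png",cv2.resize(p[250:420,100:360],None,fx=2,fy=2)[:,:,::-1])
```

```text
t18.8 p [0.448 0.38  0.2  ] F [0.1 0.3 0.2] Mz -0.07 w 0.0920 gf 0.0 j7 0.13
 t20.2 p [0.4484 0.3805 0.0518] F [-0.7  0.6  0.6] Mz -0.01 w 0.0919 gf 0.0 j7 0.01
grip t21.3 p [0.4479 0.3798 0.0509] F [ 0.1 -0.6  0. ] Mz 0.01 w 0.0215 gf 50.0 j7 0.01
lift t22.7 p [0.4478 0.3797 0.1504] F [-0.6 -0.7 -3.6] Mz 0.03 w 0.0215 gf 50.0 j7 0.10
-0.063 0.1 [ 0.36  0.81 -1.22  1.92  0.88  1.08  0.29]
-0.063 -0.165 [ 0.99  0.79 -1.32  2.06  0.9   1.06  0.74]
0.063 0.1 [ 0.31  0.93 -1.15  1.64  0.91  1.2   0.47]
0.063 -0.17 [ 0.81  0.9  -1.2   1.76  0.92  1.17  0.84]
```

View pics/lift.png

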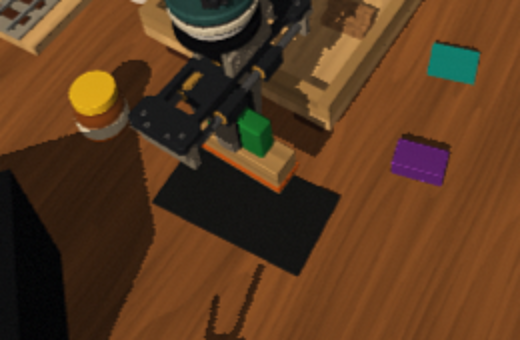

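```bash
cat >> h.py <<'E'
def offs(tag=None):
    """offcut blobs on the board, board frame, both cameras"""
    out=[]
    for c in ("top","side"):
        p,P=cloud(c,tag and tag+c); Q=w2b(P)
        m=box(Q,-.12,.12,-.15,.125,.0635,.083)
        n,l,s,cc=cv2.connectedComponentsWithStats(m.astype(np.uint8))
        out+=[(c,*rect(Q[l==k]),s[k,4]) for k in range(1,n) if s[k,4]>25 and rect(Q[l==k])[1][1]>.006]
    for o in out: print(o)
    return out
UP,LO=.152,.1035
def lane(x,yend=-.165,y0=.098,rate=.1,x1=None,yaw=0):
    f=F(BY+np.pi+yaw); x1=x if x1 is None else x1
    env.reach(b2w(x,y0,UP),f); offs(); st("above")
    env.movel(b2w(x,y0,LO),f,rate=.08); st("down")
    env.movel(b2w(x1,yend,LO),f,rate=rate); st("end")
    env.movel(b2w(x1,yend,UP),f,rate=.1); st("up")
E
python3 - <<'E'
from h import *
offs()
lane(-.063)
offs("s1")
E
```

```text
('top', array([0.0837, 0.0119]), array([0.0608, 0.0357]), -45.46, np.int32(381))
('top', array([ 0.0825, -0.0692]), array([0.0611, 0.0346]), -17.36, np.int32(359))
('top', array([ 0.0052, -0.0738]), array([0.0502, 0.0343]), -52.39, np.int32(205))
('side', array([ 0.0777, -0.0676]), array([0.0572, 0.0365]), -16.59, np.int32(206))
('side', array([ 0.0009, -0.0699]), array([0.0638, 0.0338]), -51.88, np.int32(246))
('side', array([-0.081, -0.062]), array([0.06  , 0.0377]), 6.39, np.int32(299))
('side', array([-0.0854,  0.0115]), array([0.0609, 0.0364]), 3.89, np.int32(327))
('top', array([0.0833, 0.012 ]), array([0.061 , 0.0365]), -46.83, np.int32(386))
('top', array([ 0.0823, -0.069 ]), array([0.0608, 0.0355]), -16.96, np.int32(357))
('top', array([ 0.0079, -0.0775]), array([0.042 , 0.0349]), -51.4, np.int32(186))
('side', array([-0.0125, -0.0707]), array([0.0657, 0.0291]), -80.84, np.int32(136))
('side', array([0.1039, 0.0051]), array([0.0368, 0.0169]), -84.03, np.int32(37))
('side', array([-0.0808, -0.0623]), array([0.0603, 0.0371]), 5.04, np.int32(296))
('side', array([-0.0845,  0.0122]), array([0.0619, 0.0378]), 4.32, np.int32(334))
above t23.6 p [0.4827 0.2291 0.1523] F [-0.1 -0.5 -2.7] Mz 0.01 w 0.0218 gf 50.0 j7 0.34
down t24.3 p [0.483  0.228  0.1033] F [-0.1  0.9 -3. ] Mz -0.03 w 0.0214 gf 50.0 j7 0.29
end t27.1 p [ 0.4711 -0.0347  0.1035] F [ 0.4  0.6 -3.2] Mz -0.07 w 0.0218 gf 50.0 j7 0.73
up t27.8 p [ 0.4708 -0.0353  0.1518] F [ 0.1  0.3 -2.3] Mz 0.01 w 0.0216 gf 50.0 j7 0.79
('top', array([0.0836, 0.012 ]), array([0.0607, 0.0365]), -44.94, np.int32(388))
('top', array([ 0.0821, -0.0692]), array([0.0609, 0.0352]), -17.56, np.int32(357))
('side', array([ 0.0214, -0.1276]), array([0.0611, 0.0376]), -4.49, np.int32(258))
('side', array([ 0.0796, -0.0694]), array([0.062 , 0.0368]), -17.3, np.int32(243))
('side', array([0.0807, 0.0143]), array([0.0626, 0.0337]), -46.02, np.int32(258))
```

View pics/s1side.png

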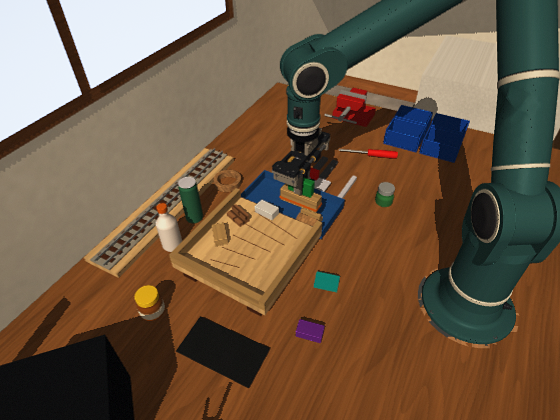

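The left lane is clear. The white piece at pixel (266,210) is near the edge, and two remain on the far side at (238,215) and (221,233). Next I'll sweep the right lane and then the middle.

Run:
```python
from h import *
s=env.sense()
lane(.063)
lane(0,y0=.09)
print("final"); offs("s2")
```

```text
('side', array([ 0.0211, -0.1285]), array([0.0601, 0.0387]), -3.98, np.int32(259))
('side', array([ 0.0811, -0.0697]), array([0.0627, 0.0367]), -18.43, np.int32(243))
('side', array([0.0813, 0.0129]), array([0.0647, 0.0322]), -45.02, np.int32(208))
above t29.1 p [0.6093 0.2196 0.1516] F [ 0.5  0.1 -2.8] Mz -0.01 w 0.0218 gf 50.0 j7 0.52
down t29.8 p [0.6088 0.2223 0.1031] F [ 0.1  0.  -2.5] Mz 0.08 w 0.0219 gf 50.0 j7 0.49
end t32.6 p [ 0.597  -0.0402  0.1036] F [ 0.   0.8 -3.6] Mz -0.00 w 0.0216 gf 50.0 j7 0.86
up t33.2 p [ 0.5969 -0.041   0.1521] F [-0.7  0.1 -3.6] Mz 0.04 w 0.0221 gf 50.0 j7 0.90
above t34.4 p [0.5467 0.2146 0.1515] F [-0.  -0.3 -3.8] Mz 0.04 w 0.0218 gf 50.0 j7 0.46
down t35.1 p [0.5455 0.2172 0.1032] F [ 0.8  0.1 -3. ] Mz 0.01 w 0.0215 gf 50.0 j7 0.42
end t37.8 p [ 0.534  -0.0374  0.1035] F [ 0.5 -0.6 -2.7] Mz 0.00 w 0.0219 gf 50.0 j7 0.82
up t38.5 p [ 0.5339 -0.0382  0.1521] F [-0.8  0.  -3.1] Mz -0.01 w 0.0216 gf 50.0 j7 0.87
final
```

View pics/s2side.png

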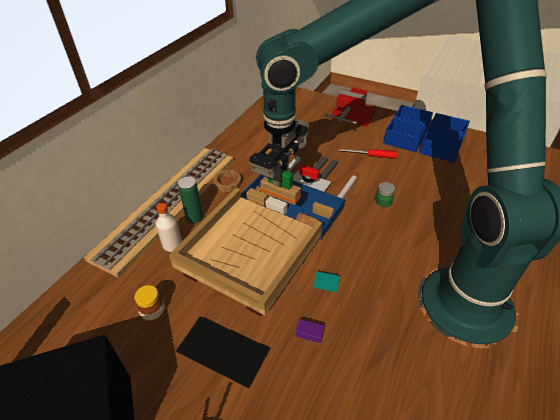

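The board is clear, with offcuts showing in the tray around (255–325, 195–220). Next I'll return the block to its mat, now fully visible.

Run:
```python
from h import *
r=[]
for c in ("top","side"):
    p,P=cloud(c)
    m=box(P,.34,.58,.3,.46,-.006,.014)&(p.max(-1)<40); n,l,s,_=cv2.connectedComponentsWithStats(m.astype(np.uint8)); k=1+s[1:,4].argmax(); r.append(rect(P[l==k])); print("mat",r[-1])
c=(r[0][0]+r[1][0])/2; a=np.radians((r[0][2]+r[1][2])/2)
f=F(a+np.pi)
env.movel(b2w(0,.0,.165),rate=.2)
env.reach(np.r_[c,.16],f); st()
env.movel(np.r_[c,.058],f,rate=.08); st()
for z in (.054,.052,.0505,.0495):
    env.movel(np.r_[c,z],f,rate=.02); s=st()
    if s["wrist_force"][2]>2: break
effector.release(); st("rel")
env.movel(np.r_[c,.2],rate=.1)
env.reach(b2w(0,-.339,.20),F(BY)); st()
for cc in ("top","side"):
    p,P=cloud(cc,"b"+cc)
    m=box(P,.34,.58,.28,.48,.08,.1)&green(p); print("rib",rect(P[m]))
    m=box(P,.36,.56,.28,.48,.036,.052); print("blade",rect(P[m]))
```

```text
mat (array([0.5343, 0.3725]), array([0., 0.]), 0.0)
mat (array([0.4595, 0.38  ]), array([0.1889, 0.1029]), 1.89)
 t40.6 p [0.4983 0.374  0.1595] F [-0.4 -0.5 -2.6] Mz -0.03 w 0.0218 gf 50.0 j7 0.29
 t42.1 p [0.4972 0.3766 0.0586] F [-0.3 -0.3 -2.8] Mz -0.04 w 0.0214 gf 50.0 j7 0.22
 t42.4 p [0.4969 0.3761 0.0539] F [ 0.7  0.2 -3. ] Mz -0.01 w 0.0216 gf 50.0 j7 0.21
 t42.7 p [0.4968 0.3762 0.0518] F [ 0.6 -0.1 -3.5] Mz -0.09 w 0.0216 gf 50.0 j7 0.21
 t42.9 p [0.4972 0.3765 0.0509] F [ 0.4 -0.7  0.5] Mz -0.02 w 0.0219 gf 50.0 j7 0.21
 t43.2 p [0.4972 0.3766 0.0509] F [-0.1 -1.7  6.6] Mz 0.06 w 0.0220 gf 50.0 j7 0.21
rel t44.3 p [0.4969 0.3762 0.0495] F [ 1.1 -0.   0.5] Mz 0.00 w 0.0921 gf 0.0 j7 0.21
 t48.0 p [ 0.5265 -0.2102  0.1995] F [-0.3 -0.2 -0.3] Mz -0.05 w 0.0921 gf 0.0 j7 -1.22
rib (array([0.4976, 0.3762]), array([0.0695, 0.0247]), 0.29)
blade (array([0.4977, 0.3755]), array([0.1114, 0.0337]), -0.65)
rib (array([0.4965, 0.378 ]), array([0.0703, 0.0216]), 0.5)
blade (array([0.4958, 0.3794]), array([0.1106, 0.032 ]), 3.62)
```

View pics/btop.png

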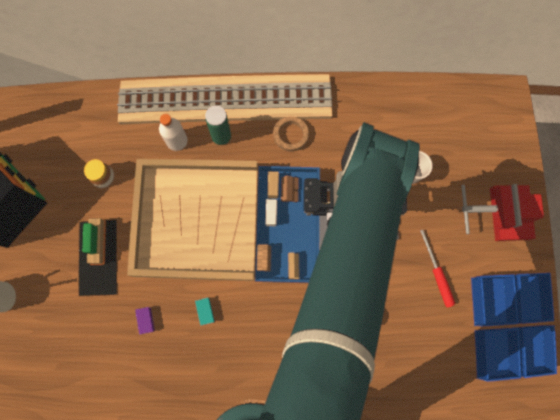

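View pics/bside.png

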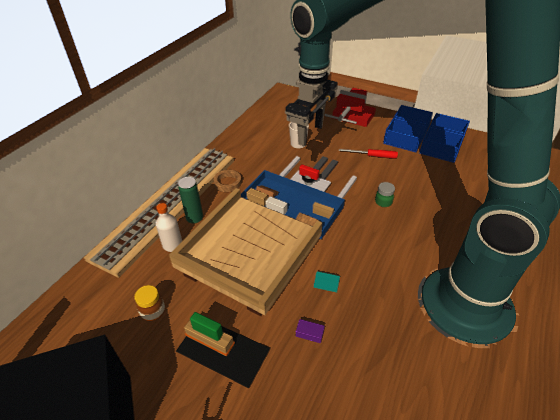

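The top view shows all five offcuts in the tray and the board empty. The block at (95,240) is about 37 mm off the middle of its mat: I averaged in the failed top-camera mat fit (0 × 0). I'll re-place it using the valid mat measurement of (0.460, 0.380).

Run:
```python
from h import *
f0=F(np.radians(.95)+np.pi); f=F(np.radians(2.2)+np.pi)
env.reach(np.r_[.497,.3765,.2],f0)
env.movel(np.r_[.497,.3765,.051],f0,rate=.12); st()
effector.grasp(50); st("grip")
env.movel(np.r_[.497,.3765,.062],rate=.05)
env.movel(np.r_[.460,.380,.062],f,rate=.06); st()
for z in (.053,.0505,.0495):
    env.movel(np.r_[.460,.380,z],f,rate=.02); s=st()
    if s["wrist_force"][2]>2: break
effector.release(); st("rel")
env.movel(np.r_[.460,.380,.2],rate=.1)
env.reach(b2w(0,-.339,.20),F(BY)); st()
for cc in ("top","side"):
    p,P=cloud(cc,"c"+cc); Q=w2b(P)
    m=box(P,.34,.58,.28,.48,.08,.1)&green(p); print("rib",rect(P[m]))
    m=box(P,.36,.56,.28,.48,.036,.052); print("blade",rect(P[m]))
    m=box(P,.34,.58,.3,.46,-.006,.014)&(p.max(-1)<50); print("mat",rect(P[m]))
    m=box(Q,-.15,.15,-.30,-.1,.05,.12)&(p[...,0]>p[...,2]*1.1)&(Q[...,1]<-.147);
    n,l,s,ct=cv2.connectedComponentsWithStats(m.astype(np.uint8))
    for k in range(1,n):
        if s[k,4]>10: print("tray obj",ct[k].round(),Q[l==k].min(0).round(3),Q[l==k].max(0).round(3))
```

```text
t51.6 p [0.4974 0.3769 0.0519] F [ 0.4 -0.4 -0.1] Mz -0.00 w 0.0921 gf 0.0 j7 0.14
grip t52.7 p [0.497  0.3765 0.051 ] F [-0.   0.3  0.7] Mz -0.01 w 0.0219 gf 50.0 j7 0.14
 t53.8 p [0.4604 0.38   0.062 ] F [-0.1  1.  -3. ] Mz 0.00 w 0.0220 gf 50.0 j7 0.09
 t54.4 p [0.46   0.38   0.0529] F [-0.4  0.  -2.9] Mz -0.02 w 0.0217 gf 50.0 j7 0.09
 t54.7 p [0.4603 0.3805 0.051 ] F [ 1.   0.5 -0. ] Mz 0.02 w 0.0222 gf 50.0 j7 0.09
 t55.0 p [0.4603 0.3806 0.051 ] F [-0.2 -0.5  6.8] Mz 0.03 w 0.0217 gf 50.0 j7 0.09
rel t56.1 p [0.46   0.38   0.0495] F [-0.5  1.  -0.5] Mz 0.02 w 0.0920 gf 0.0 j7 0.09
 t59.9 p [ 0.5264 -0.2101  0.1995] F [ 0.6 -1.2 -0.2] Mz -0.03 w 0.0921 gf 0.0 j7 -1.30
rib (array([0.4615, 0.3791]), array([0.0698, 0.0244]), 5.04)
blade (array([0.4615, 0.3802]), array([0.1083, 0.0331]), 1.01)
mat (array([0.4607, 0.3792]), array([0.1812, 0.0942]), 1.43)
tray obj [273. 184.] [ 0.064 -0.197  0.05 ] [ 0.123 -0.174  0.06 ]
tray obj [270. 211.] [-0.004 -0.194  0.05 ] [ 0.055 -0.171  0.059]
tray obj [263. 257.] [-0.115 -0.177  0.05 ] [-0.056 -0.153  0.06 ]
tray obj [291. 266.] [-0.133 -0.239  0.05 ] [-0.074 -0.226  0.058]
rib (array([0.4587, 0.3822]), array([0.0701, 0.0206]), 1.77)
blade (array([0.4595, 0.3822]), array([0.1104, 0.0321]), 3.43)
mat (array([0.4718, 0.375 ]), array([0.2206, 0.1425]), 9.68)
tray obj [257. 193.] [ 0.063 -0.198  0.05 ] [ 0.122 -0.172  0.056]
tray obj [276. 202.] [-0.005 -0.195  0.05 ] [ 0.053 -0.169  0.054]
tray obj [324. 207.] [-0.133 -0.241  0.05 ] [-0.075 -0.227  0.055]
tray obj [306. 217.] [-0.113 -0.179  0.05 ] [-0.057 -0.151  0.055]
```

The block is centred. The offcuts stand on edge, fully inside the tray. Next I'll loosen the knob, draw the tray back and tighten.

Run:
```python
from h import *
pos=b2w(0,-.339,.054)
env.movel(pos,F(BY),rate=.12); st()
effector.grasp(25); st("grip")
turn(BY,BY+1.43,pos); f=F(BY+1.43)
env.movel(b2w(0,-.43,.054),f,rate=.05); st()
for y in np.arange(-.433,-.46,-.002):
    env.movel(b2w(0,y,.054),f,rate=.03); s=st("%.3f"%y)
    if s["wrist_force"]@np.r_[ey,0] > 10: break
print(w2b(s["ee_pos"]))
```

```text
t61.3 p [ 0.5267 -0.2119  0.0547] F [ 0.2 -0.1 -0.5] Mz -0.01 w 0.0918 gf 0.0 j7 -1.30
grip t62.4 p [ 0.5261 -0.2122  0.054 ] F [-0.9 -1.6  0.5] Mz -0.02 w 0.0235 gf 25.0 j7 -1.30
turn 0.13 t62.6 p [ 0.5261 -0.2122  0.054 ] F [ 0.3 -2.6 -2. ] Mz -0.04 w 0.0234 gf 25.0 j7 -1.16
turn 0.31 t62.9 p [ 0.5261 -0.2123  0.054 ] F [ 0.5 -2.4 -0.4] Mz -0.01 w 0.0232 gf 25.0 j7 -1.01
turn 0.49 t63.2 p [ 0.5261 -0.2123  0.054 ] F [ 1.9 -3.7 -1.8] Mz 0.03 w 0.0233 gf 25.0 j7 -0.87
turn 0.67 t63.5 p [ 0.5262 -0.2123  0.054 ] F [ 1.1 -5.  -1.4] Mz 0.00 w 0.0234 gf 25.0 j7 -0.72
turn 0.85 t63.7 p [ 0.5262 -0.2123  0.054 ] F [ 1.  -5.6 -1.8] Mz 0.00 w 0.0236 gf 25.0 j7 -0.57
turn 1.03 t64.0 p [ 0.5263 -0.2124  0.054 ] F [ 2.5 -5.2 -1.9] Mz 0.03 w 0.0230 gf 25.0 j7 -0.43
turn 1.21 t64.2 p [ 0.5264 -0.2124  0.054 ] F [ 1.  -5.8 -2.6] Mz -0.03 w 0.0233 gf 25.0 j7 -0.28
turn 1.38 t64.5 p [ 0.5264 -0.2124  0.054 ] F [ 1.9 -5.7 -1.2] Mz -0.06 w 0.0231 gf 25.0 j7 -0.13
 t66.5 p [ 0.5222 -0.3025  0.0541] F [ 3.8  0.9 -2.4] Mz -0.20 w 0.0232 gf 25.0 j7 0.03
-0.433 t66.7 p [ 0.522  -0.3059  0.0541] F [ 4.1  0.1 -1.6] Mz -0.14 w 0.0231 gf 25.0 j7 0.04
-0.435 t67.0 p [ 0.5219 -0.3077  0.0541] F [ 5.4  0.6 -2.3] Mz -0.19 w 0.0231 gf 25.0 j7 0.04
-0.437 t67.2 p [ 0.5218 -0.3097  0.0541] F [ 5.5  0.4 -2.4] Mz -0.11 w 0.0232 gf 25.0 j7 0.04
-0.439 t67.5 p [ 0.5217 -0.3116  0.054 ] F [ 4.4  1.1 -1.9] Mz -0.17 w 0.0233 gf 25.0 j7 0.05
-0.441 t67.7 p [ 0.5217 -0.3127  0.054 ] F [ 4.6  2.4 -1.5] Mz -0.22 w 0.0236 gf 25.0 j7 0.05
-0.443 t68.0 p [ 0.5217 -0.3128  0.054 ] F [3.9 6.2 0.1] Mz -0.23 w 0.0232 gf 25.0 j7 0.05
-0.445 t68.2 p [ 0.5217 -0.313   0.054 ] F [3.4 9.3 2.7] Mz -0.15 w 0.0232 gf 25.0 j7 0.06
-0.447 t68.5 p [ 0.5217 -0.3132  0.0539] F [ 2.8 11.9  4. ] Mz -0.24 w 0.0232 gf 25.0 j7 0.06
[ 1.98466902e-04 -4.40610999e-01  5.38904994e-02]
```

Run:
```python
from h import *
turn(BY+1.43,BY-.05,b2w(0,-.442,.054),lim=1.2)
env.pause(.2); effector.release(); s=st("rel")
env.movel(np.r_[s["ee_pos"][:2],.2],rate=.15)
env.reach(np.array([.146,-.633,.215]),F(.227)); st()
for cc in ("top","side"):
    p,P=cloud(cc,"d"+cc); Q=w2b(P)
    m=box(Q,-.1,.1,-.5,-.38,.065,.09)&red(p); print("knob",rect(Q[m]),m.sum())
    m=box(Q,-.16,.16,-.42,-.2,.035,.052)&(p[...,2]>1.5*p[...,0]); print("rim",rect(Q[m]))
offs()
```

```text
turn 1.20 t68.8 p [ 0.5216 -0.3128  0.054 ] F [ 3.7  4.3 -0.4] Mz 0.05 w 0.0232 gf 25.0 j7 -0.10
turn 1.01 t69.0 p [ 0.5215 -0.3128  0.054 ] F [ 3.5  5.1 -0.8] Mz -0.04 w 0.0234 gf 25.0 j7 -0.25
turn 0.83 t69.3 p [ 0.5214 -0.3127  0.054 ] F [3.8 3.8 0.3] Mz 0.02 w 0.0233 gf 25.0 j7 -0.41
turn 0.64 t69.6 p [ 0.5214 -0.3126  0.054 ] F [3.6 5.4 0.8] Mz 0.03 w 0.0237 gf 25.0 j7 -0.56
turn 0.46 t69.9 p [ 0.5214 -0.3126  0.054 ] F [3.  5.5 1. ] Mz 0.00 w 0.0232 gf 25.0 j7 -0.71
turn 0.27 t70.1 p [ 0.5213 -0.3125  0.054 ] F [3.7 5.1 0.7] Mz 0.04 w 0.0233 gf 25.0 j7 -0.86
turn 0.09 t70.4 p [ 0.5213 -0.3124  0.054 ] F [3.6 5.6 1.4] Mz 0.10 w 0.0231 gf 25.0 j7 -1.02
turn -0.10 t70.7 p [ 0.5213 -0.3123  0.054 ] F [3.3 5.6 1.3] Mz 0.19 w 0.0235 gf 25.0 j7 -1.17
rel t72.0 p [ 0.5214 -0.3145  0.054 ] F [-0.2  0.7 -0.3] Mz 0.00 w 0.0919 gf 0.0 j7 -1.17
 t74.9 p [ 0.1477 -0.6325  0.2148] F [0.5 0.1 0.4] Mz 0.00 w 0.0922 gf 0.0 j7 0.01
knob (array([-0.0021, -0.4378]), array([0.0574, 0.0186]), -0.39) 192
rim (array([ 0.    , -0.3238]), array([0.2775, 0.1504]), -0.05)
knob (array([-0.0013, -0.4363]), array([0.0615, 0.0242]), -6.34) 117
rim (array([-0.0014, -0.3234]), array([0.2823, 0.1562]), 0.14)
```

View pics/dtop.png

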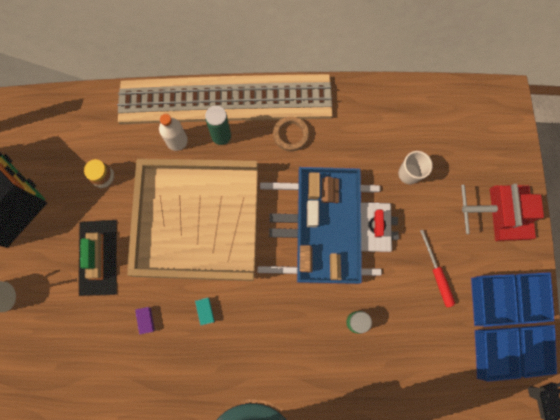

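View pics/dside.png

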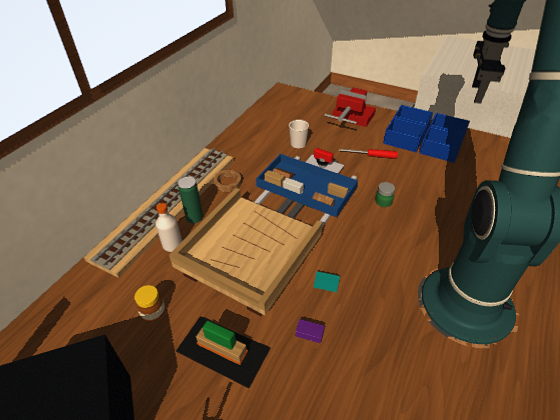

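The final views show all five offcuts in the tray (pixels 300–345, 180–270 in the top view) and the tray at its far stop. The knob at (379,223) is aligned and tight, the board is empty and the block is in the middle of its mat. The bystanders haven't moved, so I'm handing in.

```bash
python3 -c "
from station import workorder
print(workorder.finish_job())"
```

```text
the job is handed in; nothing more can be done
None
```

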